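# Gauge what is left of the worn sharpening stone

## Task

Measure how much is left of the worn sharpening stone, the thinner of the two on the worktop. First raise the height gauge right up by its black knob, then slide the thin stone between the gauge's guides until it is fully home against the back stop, and press the knob all the way down so that the sprung foot rests on the stone and shows its thickness. Leave the gauge down on the stone, and the thicker stone and the other things where they are.

Things in the scene. Friction and masses are not known exactly. Their poses are not given: they have to be found in the camera images.
- gauge: Height gauge, a steel stand fixed to the worktop. Origin: on the worktop (z = 0) straight below the foot's axis; x points from the open front into the gauge (the stone's way in), z up. Two guide cheeks 14 mm high, inner faces at y = -28 and +28 mm, run from the back stop forward to x = -15 mm, with flared ends to x = -29 mm. The stone slides on the worktop itself between them.
- stop (a point): Middle of the lower edge of the back stop: the front face of the gauge's dark steel base (96 mm wide, 14 mm high, 75 mm deep), at gauge x = 25 mm. In gauge axes a column 28 mm across stands at x = 66 mm, 141 mm high, and carries a grey head, x = -20 to 84, y = -25 to 25, z = 101 to 135 mm, slotted at the front for the quill. A black clamp screw at its +y side (to y = 42 mm) does nothing.
- quill (a joint): Slide of the quill (vertical steel rod 22 mm thick with a black knob on top), m: 0 = fully raised, 0.070 = fully down at its stop; grows downward. It stays where it is left: friction about 7 N; 5 to 10 N moves it up or down. It starts nearly down (0.055 to 0.066).
- knob (a point): Centre of the round black knob on top of the quill, at the height to grip: knob 36 mm across, widest 2 mm above this point, narrowing to 22 mm 16 mm below it, flat top 10 mm above it. Height of this point = 0.239 m minus the quill joint, so 0.169 m when the quill is fully down.
- foot (a joint): Slide of the sprung foot in the quill, m: how far the foot is pushed up into the quill, 0 = fully out, 0.040 = fully in. A light spring pushes it down (0.9 N, rising to 2.1 N). When the quill is fully down the foot joint reads the height of whatever stands under the foot above the worktop. A brass pointer on a scale shows it.
- foot_tip (a point): Centre of the flat underside of the foot, a steel disc 18 mm across. Height above the worktop = 0.070 m minus the quill joint plus the foot joint.
- stone_thin: The worn sharpening stone, a loose grey two-layer slab 120 x 44 mm, 20 mm thick, about 0.26 kg, lying flat. Origin: centre of its underside; x along its length, y along its width, z up. Home in the gauge its origin is at gauge x = -35 mm, y near 0.
- stone_thick: The newer sharpening stone, same look and outline (120 x 44 mm) but 34 mm thick, about 0.44 kg; not to be gauged. Origin: centre of its underside, x along its length. The two stones lie side by side in front of the gauge, which is which varies.
- mug: Bystander: small white cup with a handle, 62 x 88 x 50 mm high, left of the gauge. Origin near the middle of its underside.
- timer: Bystander: round kitchen timer, 64 mm across, 47 mm high, right of and behind the gauge's front. Origin: centre of its underside.
- spice_jar: Bystander: low jar with screw cap, 49 mm across, 56 mm high, behind and left of the gauge. Origin: centre of its underside.

How it is judged:
By the outcome, as a careful person would: the job done as asked, in the order asked, and still so for the second after the job is handed in, with the robot touching nothing.
It also fails if it takes over 67 s, if anything falls off the work surface, if the arm or the gripper's body presses on something with over 40 N, if the wrist force passes 120 N, or if a joint passes its speed limit or range.

## Robot

A 6-joint arm with a two-finger parallel gripper is mounted at the origin on a cart in front of the work surface, level with it; the furniture and walls round the work are solid. World frame = base frame: x ahead of the robot, y to its left, z up, the work surface at z = 0. Lengths are in m, angles in rad, forces in N, time in s.
With the tool pointing down it reaches from about 0.325 to 0.85 m from the base axis. Payload 15.5 kg.
Tool frame: the origin (TCP) lies at the very end of the fingers, on their centre line; the grasp point (between the pads) lies 19 mm behind it (arm.hold_point_z is the z of the grasp point in the tool frame, in m); z points along the fingers, y is the line along which they close (so a half turn about z gives the same grasp; the last joint's range is limited). The gripper opens to 91 mm and grips with 3 to 60 N. Pads are 32 mm wide; open, the fingers measure 118 mm over their backs; the gripper's body (76 mm by 178 mm) begins 60 mm behind the grasp point.
Start: joints at [1.052, 0.494, 1.345, -0, 1.302, -0.096], TCP at [0.257, 0.57, 0.214] pointing down, gripper open.
Joint ranges: [-2.91, 2.91], [-0.82, 2.16], [0.22, 2.67], [-1.22, 4.37], [0.12, 2.79], [-3.08, 3.08]. Speed limits (rad/s): [1.89, 1.89, 2.57, 3.01, 3.01, 3.01].

## Interface

Orientations are given as a 3x3 rotation matrix whose columns are the frame's x, y, z axes.
In Python, from rig import monitor, viewer, arm gives the robot as it stands.
- The arm moves only by the shell command python3 -m handwheel 'ROWS' [OPENING] [FORCE]. ROWS is JSON, a list of rows, each a list of 6 numbers: the shift along the tool's x, y, z in m, then the turn, a rotation vector about the tool's x, y, z in rad. A call has 1 to 20 rows; each row shifts and turns the commanded pose from where the row before left it, along the tool's axes as they then stand; what a row does not reach is not made up. A row lasts 1/12 s, in which the tool goes at most 41.7 mm and 7.16 degrees, less where a joint would pass 70% of its speed; a pose out of reach is approached as far as the arm can. A call with a gripper value outside its range is refused whole. OPENING is the closure, from -1 (fully open) to 1 (shut), set as the call begins (- or left out, the last holds). The fingers move at their own pace and stop on an object; FORCE is the grip in N (left out, the last holds). Time passes only in rows, so rows that do not move let the fingers close. It gives the time, the measured TCP pose, the force, the opening and the grip force at its end, in the units of the state.
- monitor.observe(): the state, without advancing time (a new reading comes with each control period).
- viewer.capture(name): name is "scene" or "top" or "wrist"; returns a dict with "img" (420x560x3 uint8, red, green, blue), "range_z" (420x560 float32, m along the optical axis (not along the pixel's ray), 0 where there is no reading), "fov_y" (degrees; the focal length in pixels is half the picture's height over the tangent of half this angle, whatever the lens; pixels are square), "cx", "cy" (the principal point, pixels), "k1" (the pictures are not rectified: a ray, as slopes to the right and down, at radius r is drawn at 1 + k1 r^2 times it, then the intrinsics apply), "R" (3x3) and "t" (3): a world point X has camera coordinates R X + t. Camera axes: x right, y down, z forward; pixel columns grow to the right and rows downward; lengths in m; the calibration is good to about 2 mm. A picture is of the moment at which its call begins.
- arm.hand_in(): hands the job in; it is judged then, once.
The state is a dict: "time_s": time; "joint_pos": joint angles; "joint_velocities": joint speeds; "tau": joint torques, N m; "ee_pos": TCP position; "eef_rot": TCP orientation; "force": force on the tool from outside, world axes, zero at the start; "moment": the same for the moment, N m; "opening": opening from 0.0 (shut) to 1.0 (fully open); "grasp_force": force on a finger pad.
Only numpy, scipy, OpenCV 4.12 (cv2) and the standard library are available. Lean on these libraries where they do the work, as an engineer would, in place of code of your own. Each camera call takes 0.05 s, during which the arm holds its last target. There are 200 camera calls.

## Working session

There is one attempt and no reset: what is moved stays moved. The work goes in short steps, Python scripts to look and compute and a shell command to move; the robot and the scene stay as the last step left them, time stands still between calls to the robot, and variables do not carry over. Pictures are saved under pics/ and viewed, at most 10 in all, crops included, and the job is handed in when it is done.

```bash
mkdir -p pics; ls; cat > h.py <<'E'
import numpy as np, cv2
from rig import monitor, viewer, arm
def cap(n,save=None):
    c=viewer.capture(n)
    if save: cv2.imwrite('pics/'+save,c['img'][:,:,::-1])
    return c
def f(c): return 210/np.tan(np.radians(c['fov_y'])/2)
def rays(c,uv):
    uv=np.atleast_2d(np.array(uv,float)); F=f(c)
    K=np.array([[F,0,c['cx']],[0,F,c['cy']],[0,0,1]])
    return cv2.undistortPoints(uv[:,None],K,np.array([c['k1'],0,0,0.]))[:,0]
def plane(c,uv,z):
    s=rays(c,uv); d=np.c_[s,np.ones(len(s))]@c['R']; o=-np.array(c['R']).T@c['t']
    return o+d*((z-o[2])/d[:,2])[:,None]
def cloud(c):
    v,u=np.mgrid[:420,:560]; s=rays(c,np.c_[u.ravel(),v.ravel()])
    z=c['range_z'].ravel()[:,None]; P=(np.c_[s,np.ones(len(s))]*z-c['t'])@c['R']
    P[z[:,0]==0]=np.nan
    return P.reshape(420,560,3)
E
python3 - <<'E'
from h import *
o=monitor.observe(); print(o['ee_pos'],o['eef_rot'],o['force'],o['opening'],o['time_s'])
for n in('scene','top'):
    c=cap(n,n+'0.png'); print(n,c['k1'],c['fov_y'],-np.array(c['R']).T@c['t'])
E
```

```text
pics
[0.25679129 0.56937297 0.21332208] [[-9.11540961e-01  4.11208799e-01 -6.32758476e-04]
 [ 4.11209267e-01  9.11540308e-01 -1.09774639e-03]
 [ 1.25381882e-04 -1.26083695e-03 -9.99999197e-01]] [-1.02184747  0.81225751  0.10440553] 1.002229771249761 0.0
scene -0.054377361662098014 57.56584684198559 [ 0.26496258 -0.47781183  0.69335303]
top -0.06118473930221481 57.46184565104683 [0.5297729  0.0914827  1.01977572]
```

View pics/scene0.png

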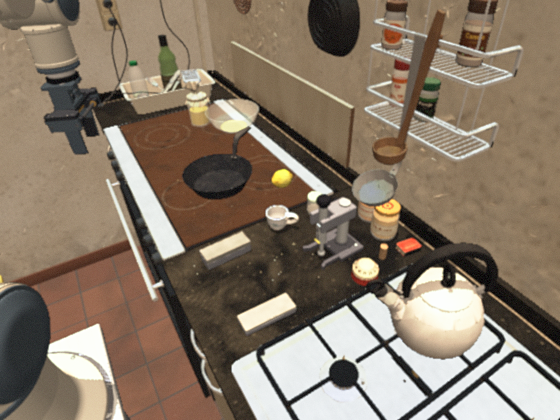

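View pics/top0.png

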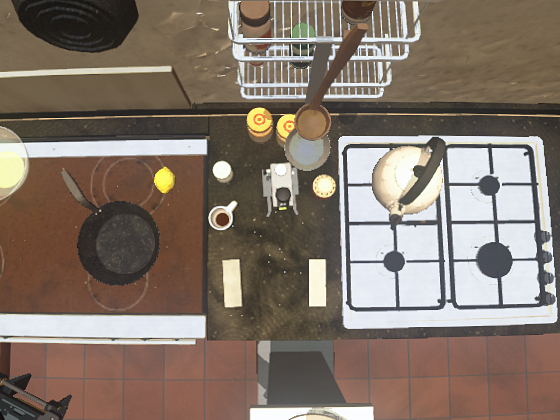

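The top view shows the gauge knob at about (282,193), the guide cheeks at (266..298,200) and the stones at (232,283) and (317,282). In the scene view the left stone, at (226,248), looks thicker. Next I measure heights and poses.

```bash
python3 - <<'E'
from h import *
T=cap('top');S=cap('scene')
P=cloud(T); Q=cloud(S)
def box(P,lo,hi):
    p=P.reshape(-1,3); return p[np.all((p>lo)&(p<hi),axis=1)]
W=P[260:310,210:345]; print('table z',np.nanmedian(P[220:250,260:300,2]))
# bright stones in both views by colour, then depth
for n,c,C,rois in(('top',T,P,[(210,250,255,310),(300,335,255,310)]),('scene',S,Q,[(195,257,228,272),(230,303,288,335)])):
    g=cv2.cvtColor(c['img'],cv2.COLOR_RGB2GRAY)
    for a,b,r,s in rois:
        m=np.zeros_like(g);m[r:s,a:b]=(g[r:s,a:b]>110)
        k=max(cv2.findContours(m,0,2)[0],key=cv2.contourArea)
        mm=cv2.drawContours(m*0,[k],-1,1,-1)>0
        p=C[mm]; z=p[:,2]; zt=np.nanpercentile(z,80)
        print(n,'zpct',np.nanpercentile(z,[5,20,50,80,95]).round(4))
        if n=='top':
          for h in(0.020,0.034):
            w=plane(c,k[:,0],h)[:,:2].astype(np.float32); print(h,cv2.minAreaRect(w*1000))
# gauge
o=-np.array(T['R']).T@T['t']
for nm,C in(('top',P),('scene',Q)):
  for lo,hi in((.155,.2),(.12,.14),(.01,.018)):
    q=box(C,[.45,-.02,lo],[.78,.2,hi])
    if len(q): print(nm,lo,len(q),np.percentile(q,[2,50,98],axis=0).round(3).tolist())
np.save('P.npy',P);np.save('Q.npy',Q)
E
```

```text
table z 0.0007435345140504842
top zpct [0.0263 0.0329 0.0344 0.036  0.0376]
0.02 ((471.1131591796875, 202.06259155273438), (123.34780883789062, 46.27103042602539), 2.990901231765747)
0.034 ((471.9345397949219, 200.5141143798828), (121.6205825805664, 45.62310028076172), 2.9908978939056396)
top zpct [0.0039 0.019  0.0208 0.0223 0.0238]
0.02 ((470.15423583984375, -20.640094757080078), (46.339683532714844, 120.43672180175781), 88.98279571533203)
0.034 ((470.98907470703125, -19.070026397705078), (45.6907844543457, 118.75023651123047), 88.98279571533203)
scene zpct [-0.0028  0.0294  0.0308  0.032   0.0331]
scene zpct [0.0083 0.0166 0.0182 0.0193 0.0204]
top 0.155 922 [[0.66, -0.018, 0.171], [0.751, 0.029, 0.181], [0.779, 0.084, 0.197]]
top 0.12 613 [[0.656, 0.049, 0.122], [0.715, 0.079, 0.135], [0.754, 0.114, 0.139]]
top 0.01 543 [[0.462, -0.012, 0.011], [0.714, 0.101, 0.015], [0.77, 0.178, 0.018]]
scene 0.155 612 [[0.659, -0.017, 0.158], [0.75, 0.051, 0.179], [0.779, 0.081, 0.198]]
scene 0.12 626 [[0.655, 0.046, 0.121], [0.709, 0.063, 0.132], [0.753, 0.104, 0.14]]
scene 0.01 761 [[0.457, -0.016, 0.01], [0.715, 0.058, 0.012], [0.771, 0.182, 0.018]]
```

```bash
python3 - <<'E'
from h import *
P=np.load('P.npy');Q=np.load('Q.npy')
A=np.r_[P.reshape(-1,3),Q.reshape(-1,3)]
def box(lo,hi): return A[np.all((A>lo)&(A<hi),axis=1)]
k=box([.62,.03,.165],[.70,.12,.21]); print('knob',len(k),np.percentile(k,[3,50,97],axis=0).round(4).tolist(), 'rect',cv2.minAreaRect((k[:,:2]*1000).astype(np.float32)))
h=box([.66,.03,.125],[.77,.13,.142]); r=cv2.minAreaRect((h[:,:2]*1000).astype(np.float32)); print('head',len(h),r)
c=box([.62,.02,.009],[.69,.14,.019]); 
# cheeks: split by y
for s in(c[c[:,1]<.075],c[c[:,1]>.075]): print('cheek',len(s),s.min(0).round(3),s.max(0).round(3),cv2.fitLine((s[:,:2]*1000).astype(np.float32),2,0,.01,.01).ravel().round(3))
hi=box([.3,-.15,.25],[.9,.35,.7])
for z in np.arange(.25,.7,.05):
    q=hi[(hi[:,2]>=z)&(hi[:,2]<z+.05)]
    if len(q): print(round(z,2),len(q),q.min(0).round(3),q.max(0).round(3))
import cv2 as cv
i=cv.imread('pics/top0.png')[150:230,230:350]; cv.imwrite('pics/crop1.png',cv.resize(i,None,fx=6,fy=6,interpolation=cv.INTER_CUBIC))
E
```

```text
knob 366 [[0.6577, 0.0549, 0.1687], [0.671, 0.0688, 0.1811], [0.6871, 0.0864, 0.186]] rect ((672.7689819335938, 71.04753875732422), (33.986427307128906, 35.19627380371094), 44.66792678833008)
head 1129 ((707.6785888671875, 80.63399505615234), (99.38800048828125, 67.34001922607422), 4.142898082733154)
cheek 126 [0.647 0.028 0.009] [0.69  0.074 0.018] [5.33000e-01 8.46000e-01 6.68456e+02 4.19540e+01]
cheek 117 [0.642 0.077 0.009] [0.69  0.112 0.018] [ 9.98000e-01 -6.20000e-02  6.66326e+02  1.04377e+02]
0.25 1549 [ 0.761 -0.022  0.251] [0.839 0.051 0.3  ]
0.3 2882 [ 0.761 -0.121  0.3  ] [0.9   0.155 0.35 ]
0.35 2507 [ 0.822 -0.123  0.35 ] [0.9   0.154 0.4  ]
0.4 1176 [ 0.822 -0.101  0.4  ] [0.9  0.35 0.45]
0.45 4607 [ 0.82  -0.121  0.45 ] [0.9  0.35 0.5 ]
0.5 5105 [ 0.82  -0.122  0.5  ] [0.9   0.155 0.55 ]
0.55 1533 [ 0.822 -0.101  0.55 ] [0.9  0.15 0.6 ]
0.6 223 [ 0.834 -0.112  0.601] [0.839 0.148 0.61 ]
```

View pics/crop1.png

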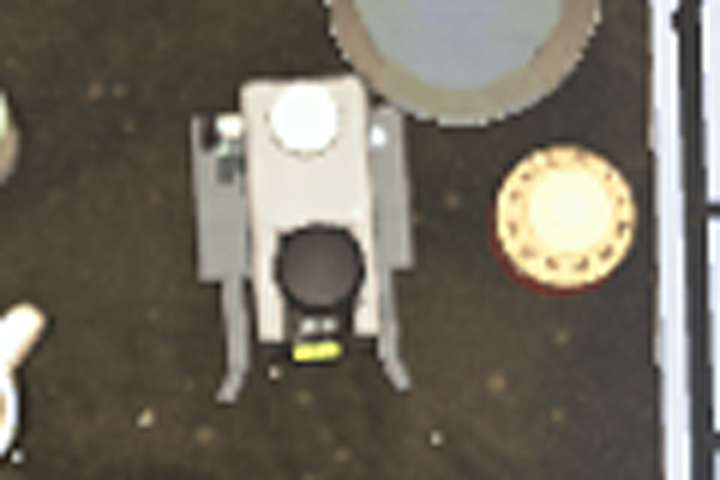

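The crop shows the knob centred at (319,266), the base front corners at (200,281) and (413,269), and the brass pointer at (317,350). The gauge is turned by about +3°.

```bash
cat >> h.py <<'E'
def todelta(target,yaw=None):
    "shift in tool axes from current measured TCP to world target"
    o=monitor.observe(); R=np.array(o['eef_rot']); return (R.T@(np.array(target)-o['ee_pos'])).round(4)
E
python3 - <<'E'
from h import *
T=cap('top')
px=lambda u,v:(230+(u+.5)/6-.5,150+(v+.5)/6-.5)
p=plane(T,[px(200,281),px(413,269),px(192,116),px(407,108)],.014)
print(p.round(4)); y1=p[0]-p[1];y2=p[2]-p[0];y3=p[3]-p[1]
print('w',np.linalg.norm(y1),'yaws',np.degrees([np.arctan2(-y1[0],y1[1]),np.arctan2(y2[1],y2[0]),np.arctan2(y3[1],y3[0])]))
m=(p[0]+p[1])/2; a=np.radians(3); print('stop',m,'origin',m-.025*np.array([np.cos(a),np.sin(a),0]))
print('knob',plane(T,[px(319,266)],.186))
# tool delta after yaw turn to x=183deg
R=np.array([[-np.cos(a),-np.sin(a),0],[-np.sin(a),np.cos(a),0],[0,0,-1]])
print(R.T@(np.array([.672,.0705,.27])-monitor.observe()['ee_pos']))
E
```

```text
[[0.697  0.1203 0.014 ]
 [0.7015 0.0258 0.014 ]
 [0.7718 0.1234 0.014 ]
 [0.7746 0.0272 0.014 ]]
w 0.09459046064726095 yaws [2.73575334 2.42107297 1.1179871 ]
stop [0.6992895 0.0730259 0.014    ] origin [0.67432376 0.0717175  0.014     ]
knob [[0.67360303 0.0715651  0.186     ]]
[-0.38835679 -0.52009232 -0.05636703]
```

```bash
python3 -m handwheel '[[0,0,-0.014,0,0,-0.119],[0,0,-0.014,0,0,-0.119],[0,0,-0.014,0,0,-0.119],[0,0,-0.014,0,0,-0.11],[-0.024,-0.0325,0,0,0,0],[-0.024,-0.0325,0,0,0,0],[-0.024,-0.0325,0,0,0,0],[-0.024,-0.0325,0,0,0,0],[-0.024,-0.0325,0,0,0,0],[-0.024,-0.0325,0,0,0,0],[-0.024,-0.0325,0,0,0,0],[-0.024,-0.0325,0,0,0,0],[-0.024,-0.0325,0,0,0,0],[-0.024,-0.0325,0,0,0,0],[-0.024,-0.0325,0,0,0,0],[-0.024,-0.0325,0,0,0,0],[-0.024,-0.0325,0,0,0,0],[-0.024,-0.0325,0,0,0,0],[-0.024,-0.0325,0,0,0,0],[-0.024,-0.0325,0,0,0,0]]' -1
python3 - <<'E'
from h import *
W=cap('wrist','w1.png'); o=monitor.observe(); print(o['ee_pos'],o['eef_rot'],-np.array(W['R']).T@W['t'])
P=cloud(W).reshape(-1,3)
k=P[np.all((P>[.62,.03,.165])&(P<[.71,.12,.21]),axis=1)]
print(len(k)); 
if len(k): print(np.percentile(k,[1,50,99],axis=0).round(4))
E
```

```text
time_s: 1.92
ee_pos: [0.664, 0.0649, 0.2698]
eef_rot: [[-0.999, -0.043, -0.0], [-0.043, 0.999, 0.0], [0.0, 0.0, -1.0]]
force: [1.2, 1.4, 0.0]
opening: 0.998
grasp_force: 0.0
[0.66790477 0.05906181 0.26928808] [[-0.99921102 -0.03968381  0.00159141]
 [-0.03968741  0.99920951 -0.00229619]
 [-0.00149904 -0.00235754 -0.9999961 ]] [0.58317452 0.06117804 0.44099939]
1571
[[0.6572 0.0558 0.1734]
 [0.6715 0.072  0.1831]
 [0.6888 0.0886 0.1854]]
```

View pics/w1.png

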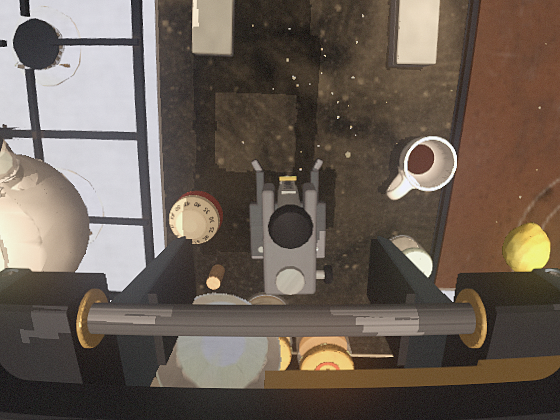

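The wrist view shows the knob at (291,227), clear between the fingers. The depth puts it at (0.673,0.072) with its top at 0.185. I now lower and grip.

```bash
python3 -m handwheel '[[-0.0055,0.0127,0,0,0,0],[0,0,0,0,0,0],[0,0,0.03,0,0,0],[0,0,0.03,0,0,0],[0,0,0.03,0,0,0],[0,0,0.025,0,0,0],[0,0,0,0,0,0],[0,0,0,0,0,0]]' && python3 -m handwheel '[[0,0,0,0,0,0],[0,0,0,0,0,0],[0,0,0,0,0,0],[0,0,0,0,0,0],[0,0,0,0,0,0],[0,0,0,0,0,0],[0,0,0,0,0,0],[0,0,0,0,0,0]]' 1 40
```

```text
time_s: 2.63
ee_pos: [0.6671, 0.0805, 0.1546]
eef_rot: [[-0.999, -0.044, -0.002], [-0.044, 0.999, -0.0], [0.002, 0.0, -1.0]]
force: [0.4, 0.7, 0.7]
opening: 1.0
grasp_force: 0.0
time_s: 3.3
ee_pos: [0.6683, 0.0765, 0.1551]
eef_rot: [[-0.999, -0.043, 0.0], [-0.043, 0.999, -0.005], [-0.0, -0.005, -1.0]]
force: [0.3, -41.8, 1.8]
opening: 0.447
grasp_force: 20.6
```

Gripping off-centre: the command is about 8 mm too far in +y. I ease it over.

```bash
python3 -m handwheel '[[0,-0.003,0,0,0,0],[0,-0.003,0,0,0,0],[0,-0.002,0,0,0,0],[0,0,0,0,0,0],[0,0,0,0,0,0],[0,0,0,0,0,0]]'
```

```text
time_s: 3.8
ee_pos: [0.6685, 0.072, 0.1551]
eef_rot: [[-0.999, -0.043, 0.0], [-0.043, 0.999, 0.0], [-0.0, 0.0, -1.0]]
force: [0.9, 2.5, 4.2]
opening: 0.363
grasp_force: 40.0
```

```bash
python3 -m handwheel '[[0,0,-0.003,0,0,0],[0,0,-0.005,0,0,0],[0,0,-0.007,0,0,0],[0,0,-0.007,0,0,0],[0,0,-0.007,0,0,0],[0,0,-0.007,0,0,0],[0,0,-0.007,0,0,0],[0,0,-0.007,0,0,0],[0,0,-0.006,0,0,0],[0,0,-0.004,0,0,0],[0,0,-0.003,0,0,0],[0,0,0,0,0,0],[0,0,0,0,0,0]]'
```

```text
time_s: 4.88
ee_pos: [0.6685, 0.0719, 0.2182]
eef_rot: [[-0.999, -0.043, 0.0], [-0.043, 0.999, 0.0], [-0.0, 0.0, -1.0]]
force: [0.6, 4.4, 1.6]
opening: 0.359
grasp_force: 40.0
```

```bash
python3 -m handwheel '[[0,0,-0.001,0,0,0],[0,0,-0.001,0,0,0],[0,0,-0.001,0,0,0],[0,0,-0.001,0,0,0],[0,0,0,0,0,0],[0,0,0,0,0,0]]'; python3 - <<'E'
from h import *
W=cap('wrist','w2.png');S=cap('scene')
P=np.r_[cloud(W).reshape(-1,3),cloud(S).reshape(-1,3)]
k=P[np.all((P>[.64,.055,.15])&(P<[.70,.09,.27]),axis=1)]; print(monitor.observe()['force'],len(k),np.percentile(k[:,2],[5,50,90,98]))
E
```

```text
time_s: 5.38
ee_pos: [0.6682, 0.0719, 0.2198]
eef_rot: [[-0.999, -0.043, -0.002], [-0.043, 0.999, 0.0], [0.002, 0.0, -1.0]]
force: [11.6, 4.9, -24.3]
opening: 0.361
grasp_force: 40.0
[ 10.62547758   4.50133333 -25.35322403] 5425 [0.16657869 0.24397558 0.2495285  0.26635621]
```

The quill is at its upper stop: −25 N, with the tip at 0.220 as expected for the knob at 0.239. I release, retreat and go over the thin stone.

```bash
python3 -m handwheel '[[0,0,0.001,0,0,0],[0,0,0,0,0,0],[0,0,0,0,0,0],[0,0,0,0,0,0],[0,0,0,0,0,0],[0,0,0,0,0,0],[0,0,-0.015,0,0,0],[0,0,-0.025,0,0,0],[0,0,-0.025,0,0,0],[0.02,-0.007,0,0,0,0],[0.037,-0.0125,0,0,0,0.06],[0.037,-0.0125,0,0,0,0],[0.037,-0.0125,0,0,0,0],[0.037,-0.0125,0,0,0,0],[0.037,-0.0125,0,0,0,0],[0.037,-0.0125,0,0,0,0],[0,0,0.03,0,0,0],[0,0,0.03,0,0,0],[0,0,0.03,0,0,0],[0,0,0.03,0,0,0]]' -1
python3 -m handwheel '[[0,0,0,0,0,0],[0,0,0,0,0,0],[0,0,0,0,0,0],[0,0,0,0,0,0],[0,0,0,0,0,0]]'
python3 - <<'E'
from h import *
W=cap('wrist','w3.png');T=cap('top'); o=monitor.observe(); print(o['ee_pos'],np.array(o['eef_rot']).round(3).tolist())
P=np.r_[cloud(W).reshape(-1,3),cloud(T).reshape(-1,3)]
k=P[np.all((P>[.64,.055,.15])&(P<[.70,.09,.27]),axis=1)]
print('knob top',np.percentile(k[:,2],[50,90,98]))
P=cloud(W).reshape(-1,3)
for y0,y1 in((-.07,.03),(.15,.25)):
    k=P[np.all((P>[.38,y0,.012])&(P<[.56,y1,.045]),axis=1)]
    print(len(k),np.median(k[:,2]),cv2.minAreaRect((k[:,:2]*1000).astype(np.float32)))
E
```

```text
time_s: 7.15
ee_pos: [0.4263, -0.0098, 0.1654]
eef_rot: [[-1.0, 0.017, 0.002], [0.017, 1.0, -0.0], [-0.002, -0.0, -1.0]]
force: [1.3, 0.5, -0.6]
opening: 1.001
grasp_force: 0.0
time_s: 7.57
ee_pos: [0.4272, -0.0097, 0.1673]
eef_rot: [[-1.0, 0.017, 0.003], [0.017, 1.0, -0.0], [-0.003, -0.0, -1.0]]
force: [-0.3, -0.8, -0.6]
opening: 1.001
grasp_force: 0.0
[ 0.42688247 -0.00967357  0.16688118] [[-1.0, 0.017, 0.002], [0.017, 1.0, -0.0], [-0.002, -0.0, -1.0]]
knob top [0.24722602 0.2495058  0.25067484]
5485 0.020145111778365307 ((470.7470397949219, -17.270606994628906), (44.17575454711914, 120.5924072265625), 89.10205841064453)
5300 0.03395300793522787 ((461.76837158203125, 200.14698791503906), (99.79985809326172, 46.098480224609375), 3.288825750350952)
```

View pics/w3.png

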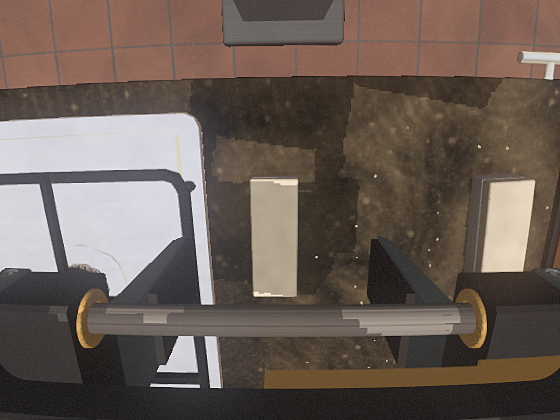

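The wrist view shows the thin stone at (275,238), lying straight and 20 mm high. The hob edge lies close on its right, so I use a partial opening before descending.

```bash
python3 -m handwheel '[[-0.004,-0.008,0,0,0,0],[0,0,0.02,0,0,0],[0,0,0.025,0,0,0],[0,0,0.025,0,0,0],[0,0,0.025,0,0,0],[0,0,0.02,0,0,0],[0,0,0,0,0,0],[0,0,0,0,0,0],[0,0,0,0,0,0]]' -0.32 20; python3 - <<'E'
from h import *
print(todelta([.431,-.0178,.004])); T=cap('top'); P=cloud(T).reshape(-1,3); q=P[(P[:,0]>.42)&(P[:,0]<.44)&(P[:,1]<-.045)&(P[:,1]>-.12)]; print(q[np.argsort(q[:,1])][::6].round(4))
E
```

```text
time_s: 8.42
ee_pos: [0.4308, -0.018, 0.0518]
eef_rot: [[-1.0, 0.017, 0.001], [0.017, 1.0, -0.0], [-0.001, -0.0, -1.0]]
force: [0.7, -0.2, 1.4]
opening: 0.662
grasp_force: 0.0
[-0.0002  0.0002  0.0478]
[[ 0.4243 -0.0969  0.4382]
 [ 0.4387 -0.0919  0.4548]
 [ 0.4394 -0.0892  0.4588]
 [ 0.4254 -0.0884  0.4596]
 [ 0.4214 -0.0878  0.461 ]
 [ 0.4383 -0.0871  0.4604]
 [ 0.4271 -0.0865  0.4612]
 [ 0.4338 -0.0859  0.459 ]
 [ 0.4284 -0.0852  0.4607]
 [ 0.423  -0.0846  0.462 ]
 [ 0.4296 -0.0843  0.4593]
 [ 0.4378 -0.0838  0.4572]
 [ 0.4201 -0.0833  0.4614]
 [ 0.427  -0.0824  0.4603]
 [ 0.4381 -0.0817  0.459 ]
 [ 0.4298 -0.0812  0.4597]
 [ 0.4351 -0.0806  0.4576]
 [ 0.4339 -0.0803  0.4586]
 [ 0.4286 -0.0794  0.4606]
 [ 0.4217 -0.0789  0.4618]
 [ 0.4313 -0.0782  0.4603]
 [ 0.4231 -0.0776  0.4612]
 [ 0.4355 -0.0771  0.4596]
 [ 0.4286 -0.0765  0.4606]
 [ 0.4382 -0.076   0.4586]
 [ 0.4258 -0.075   0.4605]
 [ 0.4245 -0.0748  0.461 ]
 [ 0.4285 -0.0739  0.4596]
 [ 0.4316 -0.0735  0.4614]
 [ 0.4233 -0.0731  0.4619]
 [ 0.427  -0.0725  0.4593]
 [ 0.4216 -0.072   0.4606]
 [ 0.4382 -0.0715  0.449 ]
 [ 0.43
[... 481 characters left out ...]
 0.4321 -0.0609  0.4545]
 [ 0.434  -0.0602  0.4573]
 [ 0.4377 -0.0599  0.4537]
 [ 0.4339 -0.059   0.4562]
 [ 0.4212 -0.0585  0.4569]
 [ 0.4323 -0.0578  0.4554]
 [ 0.4269 -0.0572  0.4569]
 [ 0.4366 -0.0564  0.4554]
 [ 0.424  -0.0558  0.4562]
 [ 0.4365 -0.0553  0.4543]
 [ 0.4239 -0.0546  0.4554]
 [ 0.4334 -0.0541  0.4527]
 [ 0.4354 -0.0532  0.4564]
 [ 0.4313 -0.0529  0.457 ]
 [ 0.4351 -0.0523  0.4542]
 [ 0.4283 -0.0516  0.4562]
 [ 0.4244 -0.051   0.4582]
 [ 0.4253 -0.0503  0.4551]
 [ 0.4242 -0.0498  0.457 ]
 [ 0.4324 -0.0491  0.4551]
 [ 0.4255 -0.0486  0.4563]
 [ 0.4381 -0.048   0.4544]
 [ 0.4341 -0.0473  0.4564]
 [ 0.4216 -0.0467  0.4576]
 [ 0.4312 -0.0459  0.456 ]
 [ 0.4287 -0.0455  0.4575]]
```

```bash
python3 -m handwheel '[[0,0,0.02,0,0,0],[0,0,0.018,0,0,0],[0,0,0.009,0,0,0],[0,0,0,0,0,0],[0,0,0,0,0,0]]' && python3 -m handwheel '[[0,0,0,0,0,0],[0,0,0,0,0,0],[0,0,0,0,0,0],[0,0,0,0,0,0],[0,0,0,0,0,0],[0,0,0,0,0,0]]' 0.4 25; python3 - <<'E'
from h import *
# route in tool axes: gauge origin O, yaw g; TCP = stone centre -.040 along x
g=np.radians(2.4); O=np.array([.674,.0717]); u=np.array([np.cos(g),np.sin(g)])
o=monitor.observe(); R=np.array(o['eef_rot']); a=-np.arctan2(R[0,1],R[1,1]); print('tool yaw',np.degrees(a))
Rn=np.array([[-np.cos(g),-np.sin(g),0],[-np.sin(g),np.cos(g),0],[0,0,-1]])
for x in(-.135,-.035):
    w=O+u*(x-.040); print(x,w,Rn.T@(np.r_[w,.004]-o['ee_pos']))
E
```

```text
time_s: 8.88
ee_pos: [0.4306, -0.0178, 0.0047]
eef_rot: [[-1.0, 0.017, 0.001], [0.017, 1.0, -0.0], [-0.001, -0.0, -1.0]]
force: [0.5, 0.7, -0.8]
opening: 0.656
grasp_force: 0.0
time_s: 9.38
ee_pos: [0.4307, -0.0177, 0.0047]
eef_rot: [[-1.0, 0.017, 0.002], [0.017, 1.0, -0.0], [-0.002, -0.0, -1.0]]
force: [-0.8, 0.7, 13.1]
opening: 0.484
grasp_force: 24.9
tool yaw -0.9600246683228071
-0.135 [0.4991535  0.06437176] [-0.07185746  0.07915886  0.00073949]
-0.035 [0.59906579 0.06855933] [-0.17185746  0.07915886  0.00073949]
```

```bash
python3 -m handwheel '[[0,0.002,-0.001,0,0,-0.02],[0,0.004,0,0,0,-0.02],[-0.004,0.007,0,0,0,-0.019],[-0.007,0.007,0,0,0,0],[-0.007,0.007,0,0,0,0],[-0.007,0.007,0,0,0,0],[-0.007,0.007,0,0,0,0],[-0.007,0.007,0,0,0,0],[-0.007,0.007,0,0,0,0],[-0.007,0.007,0,0,0,0],[-0.007,0.007,0,0,0,0],[-0.007,0.006,0,0,0,0],[-0.005,0.004,0,0,0,0],[0,0,0,0,0,0],[0,0,0,0,0,0],[0,0,0,0,0,0]]'
python3 - <<'E'
from h import *
W=cap('wrist','w4.png');T=cap('top','t4.png'); S=cap('scene')
o=monitor.observe(); print(o['ee_pos'],o['force'])
P=np.r_[cloud(W).reshape(-1,3),cloud(T).reshape(-1,3)]
k=P[np.all((P>[.43,.02,.015])&(P<[.62,.11,.024]),axis=1)]; print(len(k),cv2.minAreaRect((k[:,:2]*1000).astype(np.float32)) if len(k) else 0)
i=cv2.imread('pics/t4.png')[150:290,220:350]; j=cv2.resize(cv2.cvtColor(S['img'],4)[180:330,230:400],None,fx=4,fy=4); cv2.imwrite('pics/c4.png',cv2.hconcat([cv2.resize(i,(520,560)),cv2.resize(j,(635,560))])[:, :]);
c=cv2.imread('pics/c4.png'); cv2.imwrite('pics/c4.png',cv2.resize(c,(800,388)))
E
```

```text
time_s: 10.72
ee_pos: [0.499, 0.0641, 0.0049]
eef_rot: [[-0.999, -0.042, -0.0], [-0.042, 0.999, -0.0], [0.0, 0.0, -1.0]]
force: [1.1, 0.4, -1.5]
opening: 0.478
grasp_force: 24.9
[0.49889045 0.06395444 0.00492702] [ 0.65980062  1.34253593 -1.39013803]
9480 ((538.2557373046875, 66.06768798828125), (118.85380554199219, 62.6696662902832), 3.153698682785034)
```

View pics/c4.png

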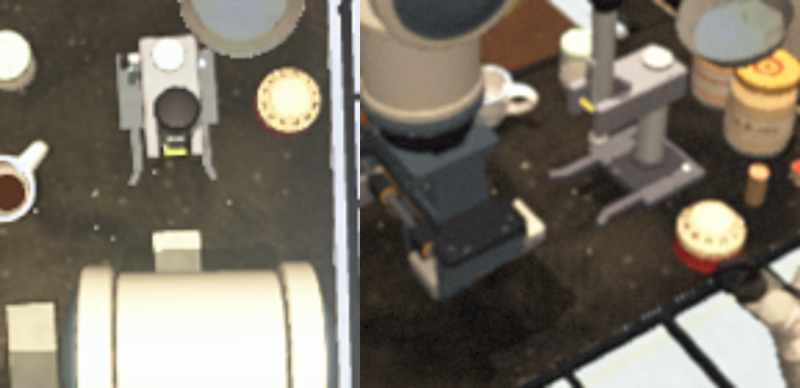

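The crop shows the stone held, its nose at (178,240) lined up with the guides at (130..215,180). Above it is the wide wrist, so I check its clearance to the head and knob.

```bash
python3 - <<'E'
from h import *
T=cap('top');S=cap('scene'); P=np.r_[cloud(T).reshape(-1,3),cloud(S).reshape(-1,3)]
g=np.radians(2.4); O=np.array([.674,.0717]); d=P[:,:2]-O; x=d@[np.cos(g),np.sin(g)]; y=d@[-np.sin(g),np.cos(g)]
for z in np.arange(.06,.42,.02):
    m=(P[:,2]>z)&(P[:,2]<z+.02)&(abs(y)<.1)&(x<-.03); m2=m&(abs(y)<.03)
    if m.any(): print(round(z,2),m.sum(),'front all',np.sort(x[m])[-3:].round(3),'near axis',np.sort(x[m2])[-2:].round(3))
# stone nose in top view, cast on z=.02
P=cloud(T).reshape(-1,3); m=np.all((P>[.53,.02,.015])&(P<[.62,.11,.026]),axis=1); d=P[m,:2]-O
x=d@[np.cos(g),np.sin(g)]; y=d@[-np.sin(g),np.cos(g)]; print('stone nose',x.max(),'y range',y.min(),y.max())
E
```

```text
0.06 304 front all [-0.185 -0.183 -0.183] near axis [-0.183 -0.183]
0.08 647 front all [-0.14  -0.139 -0.139] near axis [-0.191 -0.191]
0.1 653 front all [-0.138 -0.138 -0.137] near axis [-0.198 -0.196]
0.12 1205 front all [-0.139 -0.139 -0.138] near axis [-0.197 -0.196]
0.14 413 front all [-0.154 -0.154 -0.153] near axis [-0.197 -0.197]
0.16 688 front all [-0.14  -0.137 -0.136] near axis [-0.142 -0.136]
0.18 836 front all [-0.138 -0.137 -0.137] near axis [-0.139 -0.137]
0.2 586 front all [-0.14  -0.139 -0.138] near axis [-0.211 -0.138]
0.22 780 front all [-0.136 -0.134 -0.131] near axis [-0.134 -0.131]
0.24 965 front all [-0.137 -0.137 -0.136] near axis [-0.137 -0.136]
0.26 920 front all [-0.142 -0.142 -0.141] near axis [-0.209 -0.209]
0.28 220 front all [-0.179 -0.177 -0.175] near axis [-0.208 -0.208]
0.3 377 front all [-0.139 -0.139 -0.137] near axis [-0.206 -0.206]
0.32 452 front all [-0.127 -0.127 -0.125] near axis [-0.221 -0.221]
0.34 838 front all [-0.123 -0.122 -0.122] near axis [-0.222 -0.222]
0.36 1436 front all [-0.119 -0.118 -0.118] near axis [-0.124 -0.124]
0.38 2563 front all [-0.122 -0.122 -0.122] near axis [-0.129 -0.128]
0.4 4954 front all [-0.137 -0.137 -0.136] near axis [-0.144 -0.144]
stone nose -0.07627378569434833 y range -0.022073986007596084 0.02184832596042799
```

```bash
python3 -m handwheel '[[-0.005,0,0,0,0,0],[-0.007,0,0,0,0,0],[-0.007,0,0,0,0,0],[-0.007,0,0,0,0,0],[-0.007,0,0,0,0,0],[-0.007,0,0,0,0,0],[-0.007,0,0,0,0,0],[-0.007,0,0,0,0,0],[-0.007,0,0,0,0,0],[-0.006,0,0,0,0,0],[-0.005,0,0,0,0,0],[-0.005,0,0,0,0,0],[-0.005,0,0,0,0,0],[-0.005,0,0,0,0,0],[-0.004,0,0,0,0,0],[-0.003,0,0,0,0,0],[0,0,0,0,0,0],[0,0,0,0,0,0]]'
```

```text
time_s: 12.47
ee_pos: [0.5933, 0.0682, 0.0049]
eef_rot: [[-0.999, -0.042, 0.0], [-0.042, 0.999, -0.0], [-0.0, -0.0, -1.0]]
force: [1.2, -0.0, -2.0]
opening: 0.481
grasp_force: 24.9
```

```bash
python3 -m handwheel '[[-0.0015,0,0,0,0,0],[-0.0015,0,0,0,0,0],[-0.0015,0,0,0,0,0],[-0.0015,0,0,0,0,0],[0,0,0,0,0,0],[0,0,0,0,0,0]]'
```

```text
time_s: 12.97
ee_pos: [0.5991, 0.0684, 0.0049]
eef_rot: [[-0.999, -0.042, -0.0], [-0.042, 0.999, -0.0], [0.0, -0.0, -1.0]]
force: [-1.0, -0.2, -1.1]
opening: 0.477
grasp_force: 24.9
```

```bash
python3 -m handwheel '[[-0.001,0,0,0,0,0],[-0.001,0,0,0,0,0],[0,0,0,0,0,0],[0,0,0,0,0,0]]'
```

```text
time_s: 13.3
ee_pos: [0.5991, 0.0685, 0.0048]
eef_rot: [[-0.999, -0.042, -0.004], [-0.042, 0.999, -0.0], [0.004, -0.0, -1.0]]
force: [-10.6, -0.2, 6.8]
opening: 0.48
grasp_force: 24.9
```

The stone met the stop exactly where predicted (TCP x 0.599). I press a little more, then release.

```bash
python3 -m handwheel '[[-0.001,0,0,0,0,0],[0,0,0.0005,0,0,0],[0,0,0,0,0,0],[0,0,0,0,0,0]]'; python3 -m handwheel '[[0,0,0,0,0,0],[0,0,0,0,0,0],[0,0,0,0,0,0],[0,0,0,0,0,0],[0,0,0,0,0,0],[0,0,0,0,0,0],[0.008,0,0,0,0,0],[0.02,0,0,0,0,0],[0.03,0,0,0,0,0],[0.035,0,0,0,0,0],[0.035,0,0,0,0,0],[0,0,-0.015,0,0,0],[0,0,0,0,0,0],[0,0,0,0,0,0]]' -0.3
python3 - <<'E'
from h import *
W=cap('wrist');T=cap('top','t5.png');S=cap('scene')
g=np.radians(2.4); O=np.array([.674,.0717]); U=np.array([[np.cos(g),np.sin(g)],[-np.sin(g),np.cos(g)]])
for C in(W,T,S):
    P=cloud(C).reshape(-1,3); m=np.all((P>[.52,.02,.013])&(P<[.72,.12,.027]),axis=1); d=(P[m,:2]-O)@U.T
    b=d[(d[:,0]<-.03)&(abs(d[:,1])<.035)]
    if len(b): print(len(b),np.percentile(b,[0.5,99.5],axis=0).round(4).tolist(), 'rear L/R',[np.percentile(b[s,0],1).round(4) for s in(b[:,1]>.008,b[:,1]<-.008)])
i=cv2.imread('pics/t5.png')[150:290,220:350]; i=cv2.resize(i,(520,560)); j=cv2.resize(cv2.cvtColor(S['img'],4)[180:320,280:350],(280,560)); cv2.imwrite('pics/c5.png',cv2.hconcat([i,j]))
E
```

```text
time_s: 13.63
ee_pos: [0.5993, 0.0684, 0.0047]
eef_rot: [[-0.999, -0.043, -0.005], [-0.043, 0.999, -0.0], [0.005, -0.0, -1.0]]
force: [-16.8, -2.7, 19.1]
opening: 0.484
grasp_force: 25.0
time_s: 14.8
ee_pos: [0.4744, 0.0632, 0.0199]
eef_rot: [[-0.999, -0.042, 0.002], [-0.042, 0.999, 0.0], [-0.002, -0.0, -1.0]]
force: [0.2, 0.1, 0.1]
opening: 0.655
grasp_force: 0.0
422 [[-0.0958, -0.0219], [-0.0306, 0.0215]] rear L/R [np.float64(-0.0956), np.float64(-0.0945)]
379 [[-0.0952, -0.0245], [-0.0301, 0.0208]] rear L/R [np.float64(-0.0943), np.float64(-0.0939)]
```

View pics/c5.png

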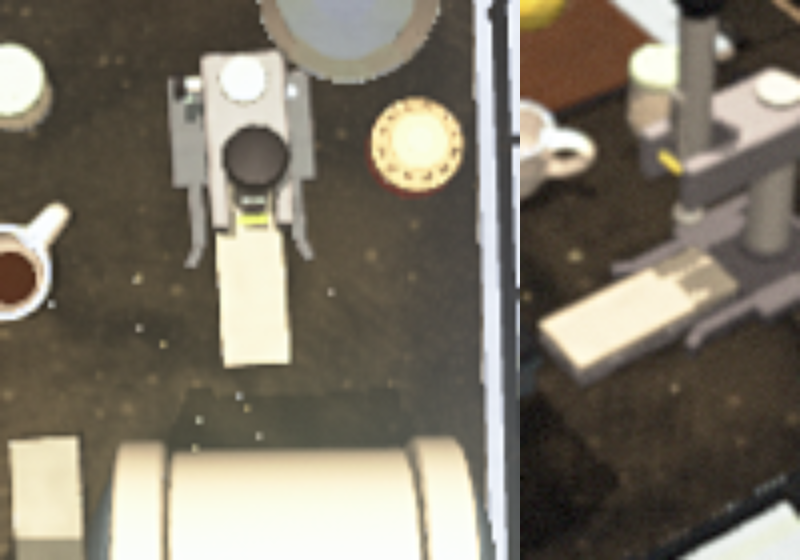

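The crop shows the stone between the guides with its rear at about −95 mm, which is home. To be sure it is square, I give it a light push from behind with closed fingers.

```bash
python3 -m handwheel '[[0,0,0.013,0,0,0],[0,0,0,0,0,0],[0,0,0,0,0,0],[-0.01,0,0,0,0,0],[-0.015,0,0,0,0,0],[-0.015,0,0,0,0,0],[-0.015,0,0,0,0,0],[-0.012,0,0,0,0,0],[-0.008,0,0,0,0,0],[-0.005,0,0,0,0,0],[-0.003,0,0,0,0,0],[0,0,0,0,0,0],[0,0,0,0,0,0]]' 1 20; python3 -m handwheel '[[-0.002,0,0,0,0,0],[-0.002,0,0,0,0,0],[-0.002,0,0,0,0,0],[0,0,0,0,0,0],[0,0,0,0,0,0]]'
```

```text
time_s: 16.03
ee_pos: [0.5566, 0.0667, 0.0064]
eef_rot: [[-0.999, -0.042, -0.001], [-0.042, 0.999, -0.0], [0.001, -0.0, -1.0]]
force: [0.9, -0.0, -0.1]
opening: 0.007
grasp_force: 0.0
time_s: 16.45
ee_pos: [0.5615, 0.0669, 0.0062]
eef_rot: [[-0.999, -0.042, -0.003], [-0.042, 0.999, -0.0], [0.003, -0.0, -1.0]]
force: [-7.3, -0.2, 4.5]
opening: 0.005
grasp_force: 3.5
```

```bash
python3 -m handwheel '[[-0.001,0,0,0,0,0],[0,0,0,0,0,0],[0,0,0,0,0,0],[0.01,0,0,0,0,0],[0.022,0,0,0,0,0],[0,0,-0.03,0,0,0],[0,0,-0.038,0,0,0],[0,0,-0.038,0,0,0],[0,0,-0.038,0,0,0],[0,0,-0.038,0,0,0],[0,0,-0.038,0,0,0],[0,0,-0.038,0,0,0],[0,0,-0.015,0,0,0],[-0.03,0,0,0,0,0],[-0.03,0,0,0,0,0],[-0.03,0,0,0,0,0],[-0.03,0,0,0,0,0],[-0.022,0,0,0,0,0],[0,0,0,0,0,0],[0,0,0,0,0,0]]'; python3 - <<'E'
from h import *
print(todelta([.6735,.0717,.252]),monitor.observe()['force'])
E
```

```text
time_s: 18.12
ee_pos: [0.6743, 0.0716, 0.2786]
eef_rot: [[-0.999, -0.042, -0.001], [-0.042, 0.999, -0.0], [0.001, 0.0, -1.0]]
force: [-0.7, 0.5, -0.7]
opening: 0.006
grasp_force: 0.0
[0.0008 0.0001 0.0266] [-0.65237834  0.5330211  -0.6727662 ]
```

```bash
python3 -m handwheel '[[0,0,0.012,0,0,0],[0,0,0.01,0,0,0],[0,0,0.005,0,0,0],[0,0,0.004,0,0,0],[0,0,0.004,0,0,0],[0,0,0.005,0,0,0],[0,0,0.005,0,0,0],[0,0,0.006,0,0,0],[0,0,0.006,0,0,0],[0,0,0.006,0,0,0],[0,0,0.006,0,0,0],[0,0,0.006,0,0,0],[0,0,0.006,0,0,0],[0,0,0.005,0,0,0],[0,0,0.004,0,0,0],[0,0,0.003,0,0,0],[0,0,0.002,0,0,0],[0,0,0.001,0,0,0],[0,0,0,0,0,0],[0,0,0,0,0,0]]'
```

```text
time_s: 19.78
ee_pos: [0.6737, 0.0716, 0.1838]
eef_rot: [[-0.999, -0.042, 0.0], [-0.042, 0.999, -0.0], [-0.0, -0.0, -1.0]]
force: [-2.3, 0.7, 1.8]
opening: 0.008
grasp_force: 1.5
```

```bash
python3 -m handwheel '[[0,0,0.001,0,0,0],[0,0,0.001,0,0,0],[0,0,0.001,0,0,0],[0,0,0.001,0,0,0],[0,0,0,0,0,0],[0,0,0,0,0,0],[0,0,0,0,0,0]]'
```

```text
time_s: 20.37
ee_pos: [0.6738, 0.0716, 0.1797]
eef_rot: [[-0.999, -0.042, 0.0], [-0.042, 0.999, -0.0], [-0.0, -0.0, -1.0]]
force: [-3.5, -1.0, 4.8]
opening: 0.002
grasp_force: 2.8
```

```bash
python3 -m handwheel '[[0,0,0.001,0,0,0],[0,0,0.001,0,0,0],[0,0,0.001,0,0,0],[0,0,0,0,0,0],[0,0,0,0,0,0],[0,0,0,0,0,0]]'
```

```text
time_s: 20.87
ee_pos: [0.674, 0.0716, 0.1784]
eef_rot: [[-0.999, -0.042, 0.001], [-0.042, 0.999, -0.0], [-0.001, -0.0, -1.0]]
force: [-11.0, -1.0, 23.4]
opening: 0.007
grasp_force: 12.1
```

The quill is at its bottom stop (23 N at 0.178). I lift off and check.

```bash
python3 -m handwheel '[[0,0,0.0005,0,0,0],[0,0,0,0,0,0],[0,0,-0.005,0,0,0],[0,0,-0.02,0,0,0],[0,0,-0.03,0,0,0],[0,0,-0.03,0,0,0],[0.03,0,0,0,0,0],[0.035,0,0,0,0,0],[0.035,0,0,0,0,0],[0.035,0,0,0,0,0],[0.035,0,0,0,0,0],[0.035,0,0,0,0,0],[0.03,0,0,0,0,0],[0,0,0,0,0,0],[0,0,0,0,0,0]]'
python3 - <<'E'
from h import *
T=cap('top','t6.png');S=cap('scene')
P=np.r_[cloud(T).reshape(-1,3),cloud(S).reshape(-1,3)]
k=P[np.all((P>[.655,.055,.15])&(P<[.69,.09,.27]),axis=1)]; print('knob top',np.percentile(k[:,2],[50,90,98]))
g=np.radians(2.4); O=np.array([.674,.0717]); U=np.array([[np.cos(g),np.sin(g)],[-np.sin(g),np.cos(g)]])
m=np.all((P>[.52,.02,.013])&(P<[.65,.12,.027]),axis=1); d=(P[m,:2]-O)@U.T; d=d[abs(d[:,1])<.035]; print('stone',np.percentile(d,[.5,99.5],axis=0).round(4).tolist())
i=cv2.resize(cv2.imread('pics/t6.png')[150:310,210:350],(490,560)); j=cv2.resize(cv2.cvtColor(S['img'],4)[180:320,280:350],(280,560)); cv2.imwrite('pics/c6.png',cv2.hconcat([i,j]))
E
```

```text
time_s: 22.12
ee_pos: [0.4383, 0.0617, 0.2614]
eef_rot: [[-0.999, -0.042, 0.001], [-0.042, 0.999, 0.0], [-0.001, -0.0, -1.0]]
force: [0.2, 0.7, 0.9]
opening: 0.007
grasp_force: 0.0
knob top [0.17566819 0.1791363  0.18106797]
stone [[-0.0956, -0.0237], [-0.0244, 0.0217]]
```

View pics/c6.png

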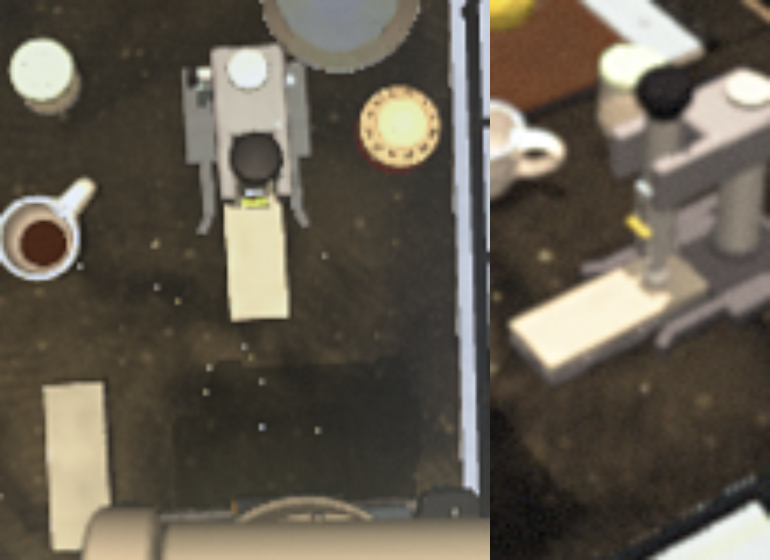

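The final view shows the knob down at (256,157) with its top at 0.179. The foot rests on the thin stone, which is home with its rear at −95 mm. The thick stone and the other things have not moved, so I hand the job in.

```bash
python3 -c "
from rig import arm; print(arm.hand_in())"
```

```text
the job is handed in; nothing more can be done
None
```

The job is handed in at about 22 s of the 67 s allowed: I raised the gauge fully, slid the thin stone home against the back stop, and pressed the knob to its bottom stop, leaving the foot resting on the stone (about 20 mm thick by camera depth; I did not read the gauge's scale), with the other things left in place.

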